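Feed one spacer from the magazine and slide it into the vee stop

ROBOT

A 6-joint arm with a two-finger parallel gripper is mounted at the origin on the work surface. World frame = base frame: x ahead of the robot, y to its left, z up, the work surface at z = 0. Lengths are in m, angles in rad, forces in N, time in s.
With the tool pointing down it reaches from about 0.35 to 0.875 m from the base axis. Payload 4.2 kg.
Tool frame: the origin (TCP) lies at the very end of the fingers, on their centre line; the grasp point (between the pads) lies 19 mm behind it; z points along the fingers, y is the line along which they close (so a half turn about z gives the same grasp; the last joint's range is limited). The gripper opens to 85 mm and grips with 20 to 120 N. Pads are 22 mm wide; open, the fingers measure 114 mm over their backs; the gripper's body (76 mm by 85 mm) begins 54 mm behind the grasp point. The pads swing forward as they close: fully open they stand 13 mm farther back than shut.
Start: joints at [-0.862, 0.385, 0.008, 0, -1.194, -0.259], TCP at [0.272, -0.563, 0.231] pointing down, gripper open.
Joint ranges: [-3.14, 3.14], [-1.21, 2.06], [-1.07, 1.41], [-3.16, 2.05], [-2.99, -0.16], [-3.1, 3.1]. Speed limits (rad/s): [2.79, 2.79, 3.14, 3.14, 3.14, 3.14].

INTERFACE

Orientations are given as a unit quaternion [w, x, y, z].
In Python, from workcell import observe, camera, camera_info, hand_in gives the robot as it stands. The module is installed in compiled form; this text tells all that it offers.
- The arm moves only by the tool drive_tool, never from a script. Its argument "moves" is a list that holds one entry, the list of rows, each a list of 5 numbers: the closure, from 0 (fully open) to 1 (shut), then the shift along the world's x, y, z normalised to -1 to 1, where 1 is 400 mm, then the turn about the world's z normalised to -1 to 1, where 1 is 0.5 rad. In form: [[[jaw, dx, dy, dz, spin], ...]]. A call has 1 to 20 rows; each row is the pose to reach, as a shift and turn from the pose commanded when the call began; what a row does not reach only later rows make up. A row lasts 1/12 s, in which the tool goes at most 41.7 mm and 7.16 degrees, less where a joint would pass 70% of its speed; a pose out of reach is approached as far as the arm can. A call with a number of a shift or a turn outside -1 to 1 is refused whole. A call with a gripper value outside its range is refused whole. The fingers move at their own pace and stop on an object; "newtons" is the grip in N (left out, the last holds). Time passes only in rows, so rows that repeat a pose let the fingers close. It gives the time, the measured TCP pose, the force, the opening and the grip force at its end, in the units of the state.
- observe(): the state, without advancing time (a new reading comes with each control period).
- camera(name): name is "scene" or "side" or "wrist"; returns (picture, depth): 420x560x3 uint8, red, green, blue; 420x560 float32, m along the optical axis (not along the pixel's ray), 0 where there is no reading.
- camera_info(name): a dict with "fovy" (degrees; the focal length in pixels is half the picture's height over the tangent of half this angle, whatever the lens; pixels are square), "cx", "cy" (the principal point, pixels), "R" (3x3) and "t" (3): a world point X has camera coordinates R X + t. Camera axes: x right, y down, z forward; pixel columns grow to the right and rows downward; lengths in m; the calibration is good to about 2 mm. A picture is of the moment at which its call begins: read the wrist's pose just before it. camera_info takes no time and is no camera call; for the wrist camera it gives the pose at the moment of the call.
- hand_in(): hands the job in; it is judged then, once.
The state is a dict: "time_s": time; "joint_pos": joint angles; "dq": joint speeds; "joint_torque": joint torques, N m; "position": TCP position; "tool_rot": TCP orientation; "wrist_force": force on the tool from outside, world axes, zero at the start; "wrist_torque": the same for the moment, N m; "width": finger opening in m; "gripper_force": force on a finger pad.
Only numpy, scipy, OpenCV 4.12 (cv2) and the standard library are available. Lean on these libraries where they do the work, as an engineer would, in place of code of your own. Each camera call takes 0.05 s, during which the arm holds its last target. There are 200 camera calls.

TASK

Push the plunger of the spacer magazine right in once and let it come all the way back, so that a single steel spacer drops out onto the granite plate. Then, with the fingertips, slide that spacer across the plate into the notch of the vee stop until it lies against both faces of the notch, and move clear. Do not pick the spacer up, do not feed out a second one, and leave the other things on the plate where they are.

Things in the scene. Friction and masses are not known exactly. Their poses are not given: they have to be found in the camera images.
- magazine: aluminium spacer magazine bolted to the plate, 52 mm wide, 80 mm over two low bolting flanges. Origin: on the plate below the axis of the spacer stack. Its x axis is level, the direction in which spacers come out; y to the left of that. Tower with a stack of four spacers: x -24 to +22 mm, 46 mm tall, exit slot low in front; behind it a slideway, a bearing block to x -104 mm, 34 mm tall, then the plunger
- magazine_exit (a point): point 4 mm above the plate, 45 mm ahead of the magazine's origin (23 mm ahead of the tower's front); axes as the magazine's. A full stroke pushes the lowest spacer off the magazine's 2 mm floor, and it is left flat on the plate with its centre here or up to 15 mm farther ahead. When the plunger is back, the next spacer has dropped to the floor
- plunger (a joint): how far the plunger is pushed in, m: 0 at rest (out), 0.048 at its stop. It moves along the magazine's +x; a spring brings it back by itself; it takes about 3.5 N to start and 8 N at the stop
- plunger_face (a point): centre of the outer flat face of the plunger's black round knob (31 mm across, 15 mm thick, centre 21 mm above the plate), 169 mm behind the magazine's origin (along its -x) when at rest; moves with the plunger; axes as the magazine's
- spacer1_center (a point): centre of the lowest spacer of the stack, the one that comes out: a plain bored steel washer-like disc, 34 mm outside diameter, 13 mm bore, 8 mm thick, about 55 g; z is its axis
- spacer2_center (a point): centre of the next spacer, which must stay in the magazine: a plain bored steel washer-like disc, 34 mm outside diameter, 13 mm bore, 8 mm thick, about 55 g; z is its axis
- vee_stop: ground steel block bolted to the plate, 50 x 80 mm, 14 mm tall, with a 90 degree notch in one long side, 56 mm wide at its mouth and 28 mm deep. Origin: on the plate at the bottom (apex) of the notch. Its x axis points from the mouth of the notch inward, along the notch's middle line; the mouth is at x = -28 mm
- vee_seat (a point): where the centre of a spacer is when it touches both faces of the notch: on the notch's middle line, 24 mm out from the apex, 4 mm above the plate; axes as the vee stop's
- screw_jack: machinist's screw jack, a round conical foot 34 mm across with a knurled collar, 54 mm tall, standing; origin at the centre of its underside
- setup_block: flat steel setup block 76 x 51 x 25 mm with six holes in its top; origin at the centre of its underside, x along its length
- plug_gauge: double-ended plug gauge lying down, 114 mm long, 18 mm thick aluminium handle; origin on the plate below the middle of the handle, x along it
- dial_indicator: round dial indicator lying on its back, 57 mm across, 20 mm tall, stem reaching 74 mm out along its x; origin at the centre of its underside
- cylinder_square: plain steel cylinder, 50 mm across and 100 mm tall, standing; origin at the centre of its underside
- micrometer: small outside micrometer lying flat, 130 mm long, 16 mm thick; origin on the plate under the gap between its jaws, x along its spindle
Mind the look-alikes: they are no part of the job. Leave any pink look-alike of the vee_stop alone. Leave any brown look-alike of the magazine alone.

How it is judged:
By the outcome, as a careful person would: the job done as asked, in the order asked, and still so for the second after the job is handed in, with the robot touching nothing.
It also fails if it takes over 72 s, if anything falls off the work surface, if the arm or the gripper's body presses on something with over 40 N, if the wrist force passes 120 N, or if a joint passes its speed limit or range.

## Working session

There is one attempt and no reset: what is moved stays moved. The work goes in short steps, Python scripts to look and compute and a tool call to move; the robot and the scene stay as the last step left them, time stands still between calls to the robot, and variables do not carry over. Pictures are saved under pics/ and viewed, at most 10 in all, crops included, and the job is handed in when it is done.

Besides the shell and the picture viewer there is one more tool, called in YAML: its name, and indented under it one key for each argument. drive_tool: Moves the arm, as the interface text tells. Its arguments: {"type":"object","properties":{"moves":{"type":"array"},"newtons":{"type":"number"}},"required":["moves"]}

```bash
mkdir -p pics; cat > h.py <<'E'
import numpy as np,cv2
from workcell import observe,camera,camera_info,hand_in
def K(i):
    f=210/np.tan(np.radians(i['fovy'])/2); return f,i['cx'],i['cy']
def snap(n,tag):
    i=camera_info(n); p,d=camera(n); cv2.imwrite(f'pics/{tag}.png',p[:,:,::-1]); np.savez(f'{tag}.npz',p=p,d=d,R=i['R'],t=i['t'],k=K(i)); return p,d,i
def load(tag): return np.load(f'{tag}.npz')
def ray(s,u,v,z):
    f,cx,cy=s['k'];R=s['R'];t=s['t']; c=-R.T@t; r=R.T@np.array([(u-cx)/f,(v-cy)/f,1]); return c+r*(z-c[2])/r[2]
def proj(s,X):
    f,cx,cy=s['k']; q=s['R']@np.array(X)+s['t']; return q[0]/q[2]*f+cx,q[1]/q[2]*f+cy
def cloud(s):
    f,cx,cy=s['k'];d=s['d'];v,u=np.mgrid[:420,:560]
    P=np.stack([(u-cx)/f*d,(v-cy)/f*d,d],-1); return (P-s['t'])@s['R']
E
python3 - <<'E'
from h import *
for n in('scene','side','wrist'):
    p,d,i=snap(n,n+'0'); print(n,i['fovy'],-np.array(i['R']).T@i['t'])
a=[cv2.imread(f'pics/{n}0.png') for n in('scene','side')]
print(observe())
E
```

```text
scene 42.619961396922584 [ 1.45060454 -0.15016474  0.9915013 ]
side 47.8258678729713 [0.36396591 0.89534811 0.67387736]
wrist 71.21650849758826 [ 0.20474729 -0.59390476  0.37337275]
{'time_s': 0.15, 'joint_pos': array([-8.62397944e-01,  3.85395852e-01,  6.93033392e-03, -3.55120679e-04,
       -1.19397036e+00, -2.58607888e-01]), 'dq': array([-0.00010726, -0.00340042,  0.0047783 ,  0.00060718,  0.00040782,
       -0.00059593]), 'joint_torque': array([ 1.15445450e-04, -3.92677724e+01,  1.88581806e+01,  4.18864042e+00,
       -3.44842498e-03,  7.91403551e-06]), 'position': array([ 0.27156633, -0.56243495,  0.2304591 ]), 'tool_rot': array([-2.34970529e-04, -2.22940346e-01,  9.74831730e-01,  8.02533980e-04]), 'wrist_force': array([ 0.37218548, -0.26337059,  0.51055756]), 'wrist_torque': array([ 0.0049519 , -0.00557034,  0.02385914]), 'gripper_force': 0.0, 'width': 0.08506066707616844}
```

View pics/scene0.png

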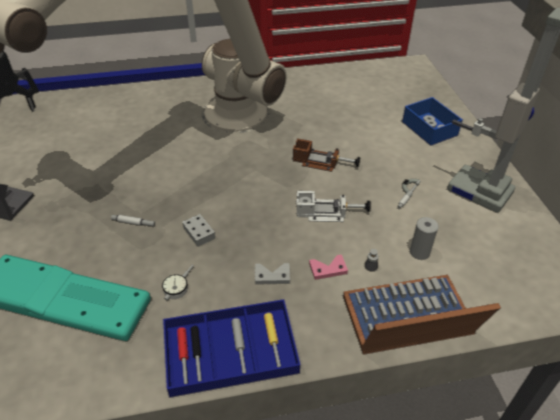

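View pics/side0.png

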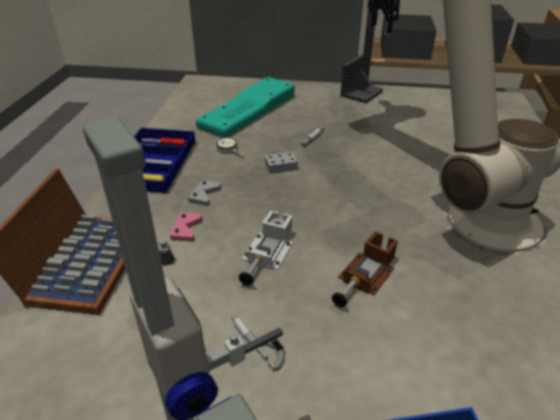

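The scene view shows the grey magazine with its tower at (306,203) and its knob at (368,207), pointing to world -y. The grey vee is at (272,273) with its notch facing the robot. The brown magazine (325,157) and pink vee (328,266) are the look-alikes.

```bash
python3 - <<'E'
from h import *
s=load('scene0');C=cloud(s)
for n,u,v,z in[('tower top',305,196,.046),('knob',369,207,.021),('vee',272,277,.014),('veeNotch',272,268,.014),('veeL',257,265,.014),('veeR',289,265,.014),('pink',328,270,.014),('jack',372,262,.02),('setup',198,228,.025),('cyl',425,230,.1),('brown tower',302,148,.04),('brown knob',358,162,.02),('mic',408,192,.01)]:
    print(n,ray(s,u,v,z).round(3),C[v,u].round(3))
E
```

```text
tower top [0.475 0.116 0.046] [0.457 0.121 0.029]
knob [0.521 0.276 0.021] [0.527 0.273 0.027]
vee [ 0.691 -0.012  0.014] [ 0.693 -0.012  0.016]
veeNotch [ 0.665 -0.007  0.014] [ 0.652 -0.004 -0.003]
veeL [ 0.65  -0.039  0.014] [ 0.649 -0.039  0.014]
veeR [0.664 0.034 0.014] [0.662 0.035 0.011]
pink [0.696 0.12  0.014] [0.695 0.12  0.012]
jack [0.698 0.225 0.02 ] [0.702 0.223 0.026]
setup [ 0.514 -0.164  0.025] [ 0.513 -0.164  0.024]
cyl [0.693 0.343 0.1  ] [0.692 0.344 0.098]
brown tower [0.272 0.156 0.04 ] [0.243 0.163 0.017]
brown knob [0.34  0.303 0.02 ] [0.35  0.299 0.029]
mic [0.476 0.402 0.01 ] [0.476 0.402 0.011]
```

drive_tool:
  moves:
    - [[1,0.45,0.9,0.25,-0.9],[1,0.45,0.9,0.25,-0.9],[1,0.45,0.9,0.25,-0.9],[1,0.45,0.9,0.25,-0.9],[1,0.45,0.9,0.25,-0.9],[1,0.45,0.9,0.25,-0.9],[1,0.45,0.9,0.25,-0.9],[1,0.45,0.9,0.25,-0.9],[1,0.45,0.9,0.25,-0.9],[1,0.45,0.9,0.25,-0.9],[1,0.45,0.9,0.25,-0.9],[1,0.45,0.9,0.25,-0.9],[1,0.45,0.9,0.25,-0.9]]

```text
time_s: 1.23
position: [0.4515, -0.2025, 0.3309]
tool_rot: [-0.0, -0.0, 1.0, 0.0]
wrist_force: [0.3, 0.1, -0.7]
width: 0.0003
gripper_force: 0.0
```

drive_tool:
  moves:
    - [[1,0.25,0.75,0.0,-0.4],[1,0.25,0.75,0.0,-0.4],[1,0.25,0.75,0.0,-0.4],[1,0.25,0.75,0.0,-0.4],[1,0.25,0.75,0.0,-0.4],[1,0.25,0.75,0.0,-0.4],[1,0.25,0.75,0.0,-0.4],[1,0.25,0.75,0.0,-0.4],[1,0.25,0.75,0.0,-0.4],[1,0.25,0.75,0.0,-0.4],[1,0.25,0.75,0.0,-0.4],[1,0.25,0.75,0.0,-0.4]]

```text
time_s: 2.23
position: [0.5515, 0.0953, 0.3312]
tool_rot: [-0.0, 0.101, 0.995, -0.0]
wrist_force: [0.5, -0.5, -0.4]
width: -0.0001
gripper_force: 0.0
```

```bash
python3 - <<'E'
from h import *
p,d,i=snap('wrist','w1'); o=observe(); print(o['position'],o['tool_rot'],o['time_s'],-i['R'].T@i['t'],i['R'][2])
E
```

```text
[0.55152031 0.09538172 0.33144082] [-2.13708157e-05  1.01155138e-01  9.94870662e-01 -6.54678287e-05] 2.2833 [0.47882084 0.11119327 0.47426027] [ 0.2843901  -0.05927202 -0.95687465]
```

View pics/w1.png

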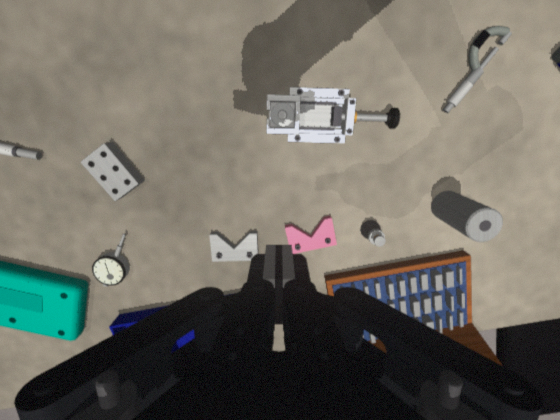

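The wrist view shows the magazine with tower (282,113), flanges u 288-352 and knob (393,117). The grey vee is at (234,246), with apex near (237,248).

```bash
python3 - <<'E'
from h import *
s=load('w1');p=s['p']
a=cv2.resize(p[215:275,195:275],None,fx=5,fy=5,interpolation=2)
b=cv2.resize(p[75:155,255:415],None,fx=5,fy=5,interpolation=2)
b=cv2.copyMakeBorder(b,0,0,0,0,0); c=np.zeros((700,800,3),np.uint8);c[:300,:400]=a;c[300:]=b
cv2.imwrite('pics/crop1.png',cv2.resize(c[:,:,::-1],(685,600)))
C=cloud(s)
h=C[...,2]; 
# vee top by depth height
m=((h>.009)&(h<.02)).astype(np.uint8); m[:215]=0;m[275:]=0;m[:,:195]=0;m[:,275:]=0
print(m.sum(),[C[v,u].round(4) for u,v in((225,255),(250,255),(282,105),(393,110),(235,200),(180,220))])
k=cv2.minAreaRect(cv2.findNonZero(m));print(k,cv2.boxPoints(k))
E
```

```text
1007 [array([ 0.6852, -0.0256,  0.0146]), array([0.6913, 0.0178, 0.02  ]), array([0.465 , 0.1189, 0.0339]), array([0.5038, 0.2748, 0.0286]), array([0.596 , 0.0126, 0.0018]), array([ 0.6119, -0.0886,  0.0009])]
((233.6171112060547, 247.1845703125), (27.541391372680664, 47.0602912902832), 88.56790161132812) [[209.75015 234.00626]
 [256.79575 232.83011]
 [257.48407 260.36288]
 [210.43848 261.53903]]
```

View pics/crop1.png

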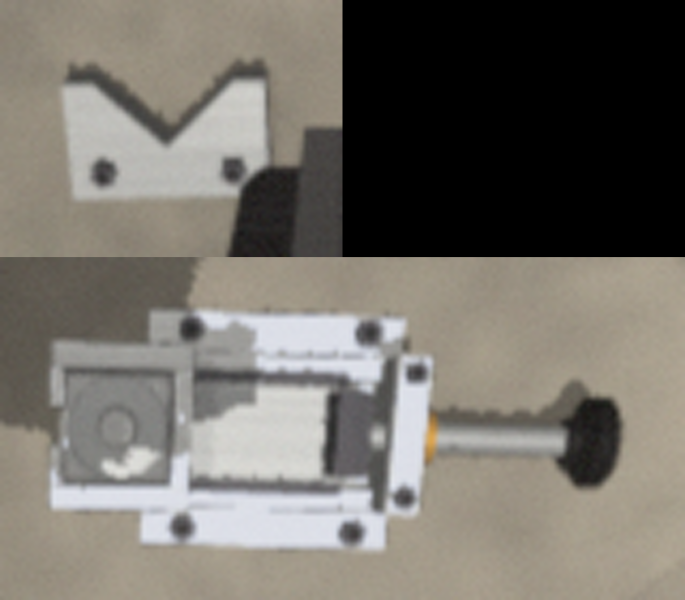

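The crops show the vee's top apex at (234.2,248.4) and its front corners at (209.9,234.4) and (257.1,233.2). The tower's top corners are at u 267-299.6, v 95-134, and the knob's outer face is at (399.8,118.4).

```bash
python3 - <<'E'
from h import *
s=load('w1')
def R(*a): return ray(s,*a)
ap=R(234.2,248.4,.014);L=R(209.9,234.4,.014);Rr=R(257.1,233.2,.014);mL=R(216.7,234.6,.014);mR=R(251,233.2,.014)
print('vee',ap,L,Rr,mL,mR,np.linalg.norm(Rr-L),np.linalg.norm(mR-mL))
d=(Rr-L)[:2];d/=np.linalg.norm(d); x=np.array([d[1],-d[0]]);m=((L+Rr)/2)[:2]
print('x ang',np.degrees(np.arctan2(x[1],x[0])),'apex from mouth',m+28e-3*x,'seat',m+4e-3*x, 'seat by apex',ap[:2]-.024*x)
T=np.array([R(u,v,.046) for u,v in((267.1,95.1),(299.8,95.1),(299.4,134.1),(267.1,133.6))])[:,:2];print(T)
print('sides',np.linalg.norm(np.roll(T,-1,0)-T,axis=1)); c=T.mean(0)
k=R(399.8,118.4,.021)[:2]; dd=c-k; print('tower c',c,'knob face',k,np.linalg.norm(dd),np.degrees(np.arctan2(dd[1],dd[0])))
f=T[3]-T[0];print('front edge ang-90',np.degrees(np.arctan2(f[1],f[0]))-90)
dd/=np.linalg.norm(dd);o=k+.169*dd;print('origin',o,'exit',o+.045*dd)
# second view: scene cam check
S=load('scene0')
for n,X in(('apex',[*ap[:2],.014]),('L',L),('R',Rr),('towerc',[*c,.046]),('knob',[*k,.021])): print(n,np.round(proj(S,X),1))
E
python3 -c "
from h import *
a=cv2.imread('pics/scene0.png')
c=np.vstack([cv2.resize(a[250:300,240:320],None,fx=7,fy=6,interpolation=2)[:, :560],cv2.resize(a[180:230,290:380],(560,300),interpolation=2)])
cv2.imwrite('pics/crop2.png',c)"
```

```text
vee [ 0.67656579 -0.00717931  0.014     ] [ 0.64316034 -0.0411526   0.014     ] [0.65704093 0.03758219 0.014     ] [ 0.6458204  -0.02997264  0.014     ] [0.65497448 0.02748372 0.014     ] 0.07994897735101246 0.0581810104644858
x ang -9.998250676829414 apex from mouth [ 0.6776754  -0.00664651] seat [ 0.65403989 -0.00247968] seat by apex [ 0.65293028 -0.00301248]
[[0.44871379 0.10123822]
 [0.4577167  0.14513006]
 [0.50878525 0.13520771]
 [0.49888723 0.09036746]]
sides [0.04480565 0.05202354 0.0459197  0.05133758]
tower c [0.47852574 0.11798586] knob face [0.51812666 0.28642392] 0.17303066586825966 -103.23034518454763
front edge ang-90 -102.22495462927284
origin [0.47944823 0.12190954] exit [0.46914924 0.07810394]
apex [272.7 271.7]
L [255.8 263. ]
R [289.8 262.4]
towerc [306.1 197. ]
knob [372.5 205.7]
```

View pics/crop2.png

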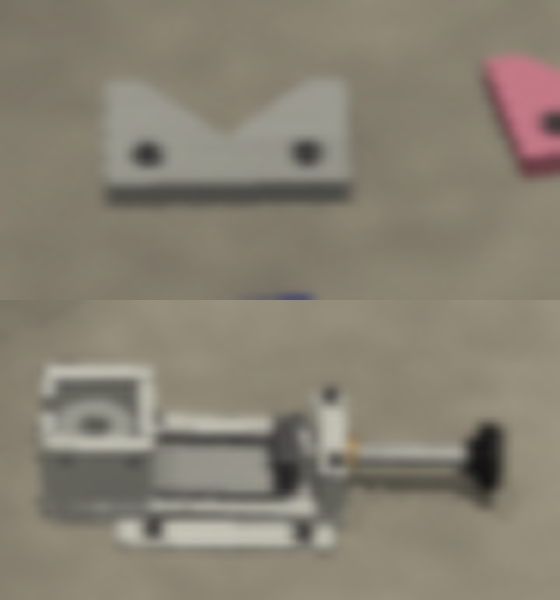

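drive_tool:
  moves:
    - [[1,-0.066,0.555,-0.4,-0.04],[1,-0.066,0.555,-0.4,-0.04],[1,-0.066,0.555,-0.4,-0.04],[1,-0.066,0.555,-0.4,-0.04],[1,-0.066,0.555,-0.4,-0.04],[1,-0.066,0.555,-0.4,-0.04],[1,-0.066,0.555,-0.4,-0.04],[1,-0.066,0.555,-0.4,-0.04],[1,-0.066,0.555,-0.5,-0.04],[1,-0.066,0.555,-0.6,-0.04],[1,-0.066,0.555,-0.7,-0.04],[1,-0.066,0.555,-0.75,-0.04],[1,-0.066,0.555,-0.79,-0.04],[1,-0.066,0.555,-0.8,-0.04],[1,-0.066,0.555,-0.8,-0.04]]

```text
time_s: 3.53
position: [0.5256, 0.3176, 0.0109]
tool_rot: [-0.0, 0.111, 0.994, -0.001]
wrist_force: [-0.1, 0.9, 0.1]
width: 0.0
gripper_force: 0.0
```

```bash
python3 - <<'E'
from h import *
snap('wrist','w2'); snap('side','s2')
a=cv2.imread('pics/w2.png');b=cv2.imread('pics/s2.png')[180:330,200:340]
cv2.imwrite('pics/c2.png',np.vstack([a[:260],cv2.resize(b,(314,336),interpolation=2)[:, :].repeat(1,0) if 0 else cv2.copyMakeBorder(cv2.resize(b,(300,321),interpolation=2),0,0,0,260,0)]))
E
```

```text
(no output)
```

View pics/c2.png

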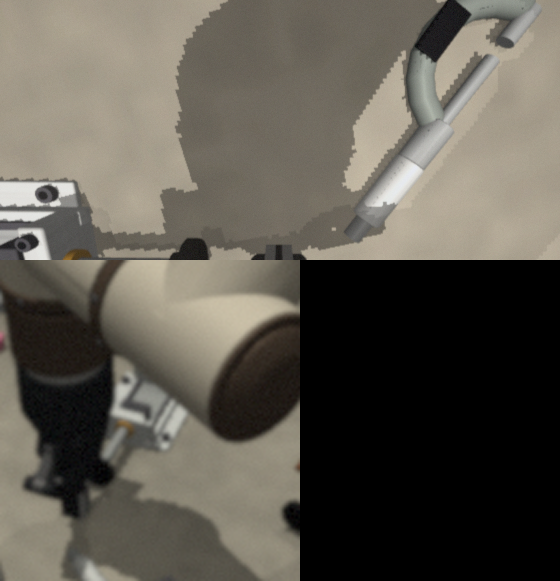

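The knob (190,248) is just left of the closed fingers (278,250), with clear room to the micrometer. Pushing along the magazine axis now.

drive_tool:
  moves:
    - [[1,-0.011,-0.024,0,0],[1,-0.011,-0.049,0,0],[1,-0.014,-0.061,0,0],[1,-0.017,-0.073,0,0],[1,-0.019,-0.085,0,0],[1,-0.022,-0.098,0,0],[1,-0.025,-0.11,0,0],[1,-0.028,-0.122,0,0],[1,-0.03,-0.134,0,0],[1,-0.033,-0.146,0,0],[1,-0.033,-0.146,0,0]]

```text
time_s: 4.55
position: [0.5127, 0.263, 0.0125]
tool_rot: [0.001, 0.11, 0.994, 0.003]
wrist_force: [-3.6, 6.8, 1.2]
width: 0.0
gripper_force: 3.2
```

drive_tool:
  moves:
    - [[1,-0.001,-0.006,0,0],[1,-0.003,-0.012,0,0],[1,-0.004,-0.018,0,0],[1,-0.005,-0.024,0,0],[1,-0.005,-0.024,0,0],[1,-0.005,-0.024,0,0]]

```text
time_s: 5.05
position: [0.5107, 0.2538, 0.0124]
tool_rot: [0.001, 0.11, 0.994, 0.002]
wrist_force: [-4.8, 8.1, 0.7]
width: -0.0001
gripper_force: 3.5
```

```bash
python3 - <<'E'
from h import *
snap('wrist','w3'); snap('scene','c3')
a=cv2.imread('pics/w3.png');b=cv2.imread('pics/c3.png')[150:300,230:400]
cv2.imwrite('pics/cc3.png',np.vstack([a[:260],cv2.copyMakeBorder(cv2.resize(b,(360,318),interpolation=2),0,0,0,200,0)]))
print(observe()['wrist_force'],observe()['position'])
E
```

```text
[-3.47079193  8.33287724  2.01393366] [0.51064855 0.2537217  0.01239376]
```

View pics/cc3.png

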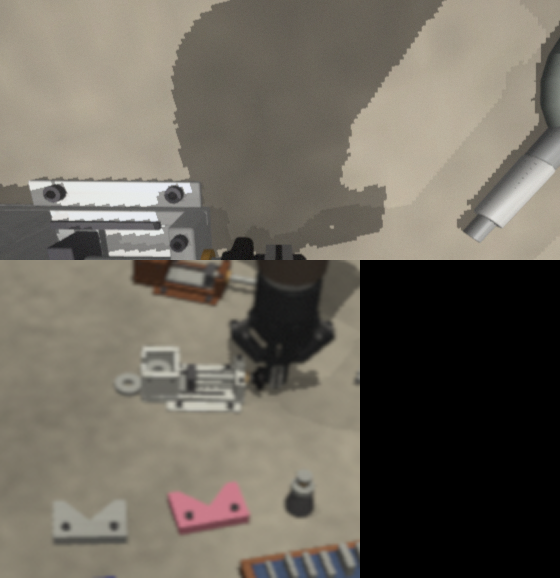

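The spacer is showing at the front of the tower (crop 127,382). I'm pressing on to find the stop.

drive_tool:
  moves:
    - [[1,-0.001,-0.005,0,0],[1,-0.002,-0.01,0,0],[1,-0.002,-0.01,0,0],[1,-0.002,-0.01,0,0]]

```text
time_s: 5.48
position: [0.5099, 0.25, 0.0124]
tool_rot: [0.001, 0.11, 0.994, 0.003]
wrist_force: [-5.2, 8.2, 1.8]
width: -0.0
gripper_force: 3.9
```

drive_tool:
  moves:
    - [[1,-0.001,-0.005,0,0],[1,-0.002,-0.01,0,0],[1,-0.002,-0.01,0,0],[1,-0.002,-0.01,0,0]]

```text
time_s: 5.82
position: [0.5092, 0.2465, 0.0125]
tool_rot: [0.002, 0.11, 0.994, 0.003]
wrist_force: [-3.8, 9.8, 2.3]
width: 0.0
gripper_force: 4.5
```

drive_tool:
  moves:
    - [[1,-0.001,-0.005,0,0],[1,-0.002,-0.01,0,0],[1,-0.002,-0.01,0,0],[1,-0.002,-0.01,0,0]]

```text
time_s: 6.15
position: [0.5094, 0.2462, 0.0127]
tool_rot: [0.003, 0.109, 0.994, 0.006]
wrist_force: [-8.1, 20.1, -2.4]
width: 0.0002
gripper_force: 9.2
```

drive_tool:
  moves:
    - [[1,-0.001,-0.005,0,0],[1,-0.002,-0.01,0,0],[1,-0.002,-0.01,0,0],[1,-0.002,-0.01,0,0]]

```text
time_s: 6.48
position: [0.5095, 0.246, 0.0128]
tool_rot: [0.005, 0.109, 0.994, 0.009]
wrist_force: [-10.3, 30.0, -5.3]
width: -0.0001
gripper_force: 14.0
```

The force jumped to 30 N with no more travel, so the plunger is at its stop. Backing off.

drive_tool:
  moves:
    - [[1,0.006,0.025,0,0],[1,0.011,0.05,0,0],[1,0.017,0.075,0,0],[1,0.023,0.1,0,0],[1,0.028,0.125,0,0],[1,0.034,0.15,0,0],[1,0.04,0.175,0,0],[1,0.046,0.2,0,0],[1,0.046,0.205,0,0],[1,0.046,0.205,0.1,0],[1,0.046,0.205,0.2,0],[1,0.046,0.205,0.3,0],[1,0.046,0.205,0.4,0],[1,0.046,0.205,0.5,0]]

```text
time_s: 7.65
position: [0.5247, 0.3162, 0.2129]
tool_rot: [-0.001, 0.11, 0.994, -0.001]
wrist_force: [0.7, 0.8, -0.7]
width: -0.0001
gripper_force: 0.0
```

drive_tool:
  moves:
    - [[0.8,0,-0.55,0.1,0],[0.8,0,-0.55,0.1,0],[0.8,0,-0.55,0.1,0],[0.8,0,-0.55,0.1,0],[0.8,0,-0.55,0.1,0],[0.8,0,-0.55,0.1,0],[0.8,0,-0.55,0.1,0],[0.8,0,-0.55,0.1,0]]

```text
time_s: 8.32
position: [0.525, 0.0961, 0.2513]
tool_rot: [-0.0, 0.111, 0.994, 0.0]
wrist_force: [0.7, -0.2, 0.3]
width: 0.0176
gripper_force: 0.0
```

```bash
python3 - <<'E'
from h import *
o=observe();p,d,i=snap('wrist','w4'); print(o['position'],o['width']); s=load('w4')
print('exit px',proj(s,[.469,.073,.008]))
a=cv2.imread('pics/w4.png');cv2.imwrite('pics/w4b.png',cv2.resize(a[60:360,150:450],(600,600),interpolation=2))
E
```

```text
[0.52500155 0.09609254 0.25128391] 0.017582893025345856
exit px (np.float64(250.64019180205395), np.float64(136.30024660702958))
```

View pics/w4b.png

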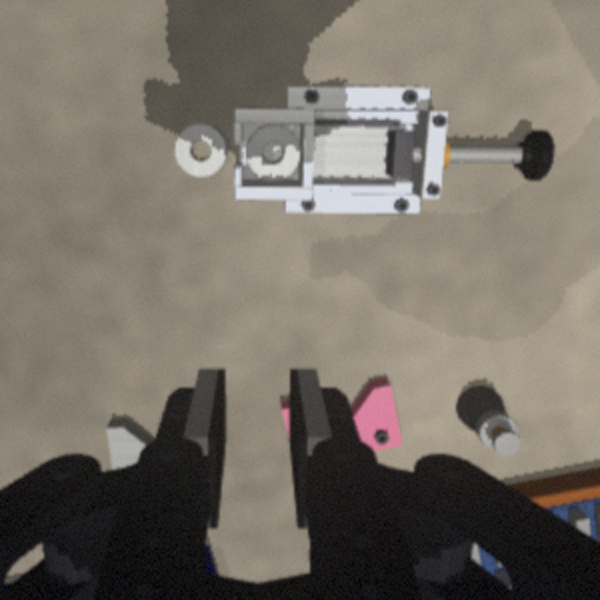

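The spacer lies flat at pixel (250,135), just clear of the tower, and the plunger is fully back with its knob at crop (540,155).

```bash
python3 - <<'E'
from h import *
s=load('w4')
for u,v in ((174,150),(226,150),(200,124),(200,177)): print(ray(s,150+u/2,60+v/2,.008).round(4))
c=ray(s,250,135.2,.008);print(c, ray(s,150+540/2+5,60+77.5,.021))
p,d,i=snap('scene','c4');S=load('c4');print(proj(S,c))
g=cv2.cvtColor(p,cv2.COLOR_RGB2GRAY)[185:215,270:310];m=cv2.inRange(g,165,255)
x=cv2.HoughCircles(cv2.resize(g,None,fx=6,fy=6,interpolation=2),3,1,200,param2=.5,minRadius=30,maxRadius=70);print(x)
cc=cv2.resize(p[180:240,265:385],(800,400),interpolation=2);cv2.imwrite('pics/c4b.png',cc[:,:,::-1])
E
```

```text
[0.4636 0.0563 0.008 ]
[0.4709 0.0889 0.008 ]
[0.4517 0.0766 0.008 ]
[0.4838 0.0684 0.008 ]
[0.4674828  0.07253875 0.008     ] [0.51762809 0.28545636 0.021     ]
(np.float64(287.62784108879373), np.float64(206.99342502819013))
None
```

View pics/c4b.png

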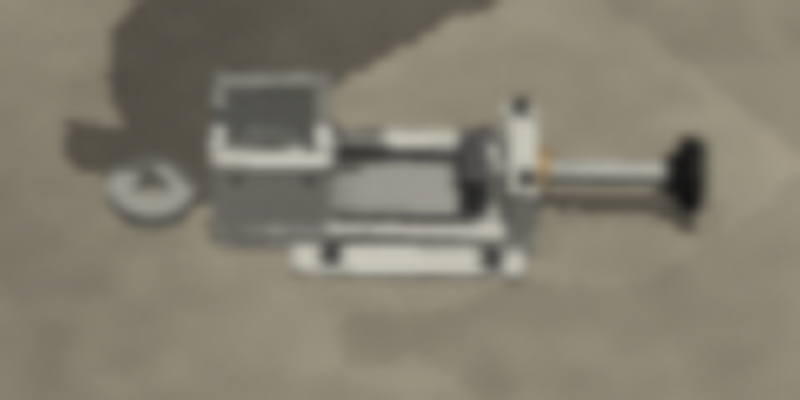

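drive_tool:
  moves:
    - [[0.85,-0.234,-0.049,0,0],[0.85,-0.234,-0.049,-0.05,0],[0.85,-0.234,-0.049,-0.15,0],[0.85,-0.234,-0.049,-0.25,0],[0.85,-0.234,-0.049,-0.35,0],[0.85,-0.234,-0.049,-0.45,0],[0.85,-0.234,-0.049,-0.55,0],[0.85,-0.234,-0.049,-0.59,0],[0.85,-0.234,-0.049,-0.61,0],[0.85,-0.234,-0.049,-0.618,0],[0.85,-0.234,-0.049,-0.618,0]]

```text
time_s: 9.33
position: [0.4321, 0.0784, 0.004]
tool_rot: [-0.0, 0.109, 0.994, -0.0]
wrist_force: [-0.9, -1.3, 0.2]
width: 0.0126
gripper_force: 0.0
```

```bash
python3 - <<'E'
from h import *
p,d,i=snap('scene','c5');p2,_,_=snap('side','s5')
c=np.hstack([cv2.resize(p[150:240,240:330],(400,400),interpolation=2),cv2.resize(p2[170:290,220:340],(400,400),interpolation=2)]);cv2.imwrite('pics/c5b.png',c[:,:,::-1])
E
```

```text
(no output)
```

View pics/c5b.png

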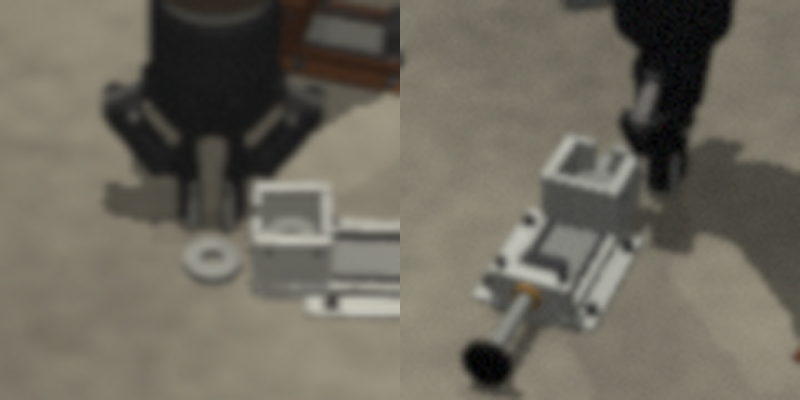

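The spacer is at crop (211,258), with the fingers right behind it. Their links come close to the tower at (252,180), so I'll push off-centre with the +y finger first, to keep clear of the tower.

drive_tool:
  moves:
    - [[0.85,-0.007,-0.029,0,0],[0.85,-0.007,-0.029,0,0],[0.85,0.006,-0.032,0,0],[0.85,0.018,-0.035,0,0],[0.85,0.03,-0.037,0,0],[0.85,0.042,-0.04,0,0],[0.85,0.055,-0.043,0,0],[0.85,0.068,-0.046,0,0],[0.85,0.068,-0.046,0,0]]

```text
time_s: 10.18
position: [0.4605, 0.0593, 0.0041]
tool_rot: [0.001, 0.11, 0.994, 0.0]
wrist_force: [0.1, 1.1, 0.4]
width: 0.0126
gripper_force: 0.0
```

```bash
cat > find.py <<'E'
from h import *
import sys
# spacer by brightness at its expected area in the scene camera, compared with the empty plate of scene0
def spacer(tag):
    p,d,i=snap('scene',tag);S=load(tag);B=load('scene0')['p'].astype(int)
    D=p.astype(int)-B; sat=p.max(2).astype(int)-p.min(2)
    m=((D.mean(2)>12)&(sat<30)).astype(np.uint8); m[:150]=0;m[290:]=0;m[:,:240]=0;m[:,310:]=0
    n,l,st,c=cv2.connectedComponentsWithStats(m)
    for k in range(1,n):
        if st[k,4]>25:
            b=st[k]; print('comp',b,'bbox centre',ray(S,b[0]+b[2]/2-.5,b[1]+b[3]/2-.5,.006).round(4))
    o=observe();print(o['position'].round(4),o['wrist_force'].round(1))
if __name__=='__main__': spacer(sys.argv[1])
E
python3 find.py c6
```

```text
comp [240 150  11  10  35] bbox centre [ 0.2275 -0.0034  0.006 ]
comp [249 150  16  16  57] bbox centre [0.2475 0.0271 0.006 ]
comp [282 211  10   7  28] bbox centre [0.4903 0.0647 0.006 ]
[0.4598 0.0592 0.004 ] [-0.3 -0.5  0.5]
```

drive_tool:
  moves:
    - [[0.85,0.015,-0.003,0,0],[0.85,0.03,-0.007,0,0],[0.85,0.045,-0.01,0,0],[0.85,0.06,-0.014,0,0],[0.85,0.075,-0.017,0,0],[0.85,0.09,-0.02,0,0],[0.85,0.105,-0.024,0,0],[0.85,0.12,-0.027,0,0],[0.85,0.135,-0.03,0,0],[0.85,0.146,-0.033,0,0],[0.85,0.15,-0.034,0,0],[0.85,0.15,-0.034,0,0]]

```text
time_s: 11.23
position: [0.5195, 0.0455, 0.0041]
tool_rot: [0.0, 0.11, 0.994, 0.0]
wrist_force: [-0.7, -0.5, -0.2]
width: 0.0125
gripper_force: 0.0
```

drive_tool:
  moves:
    - [[0.76,-0.04,0.008,0,0],[0.76,-0.06,0.013,0,0],[0.76,-0.06,0.013,0,0]]

```text
time_s: 11.48
position: [0.4927, 0.0506, 0.004]
tool_rot: [-0.001, 0.11, 0.994, -0.0]
wrist_force: [0.4, 0.4, -0.2]
width: 0.0204
gripper_force: 0.0
```

```bash
python3 find.py c7; python3 - <<'E'
from h import *
p,d,i=snap('side','s7');S=load('s7');D=p.astype(int).mean(2)-load('side0')['p'].astype(int).mean(2)
m=(D>12).astype(np.uint8)
n,l,st,c=cv2.connectedComponentsWithStats(m)
for k in range(1,n):
    b=st[k]
    if 25<b[4]<600:print(b,ray(S,b[0]+b[2]/2-.5,b[1]+b[3]/2-.5,.006).round(4))
E
```

```text
comp [240 150  25  21 217] bbox centre [0.2563 0.0125 0.006 ]
[0.4941 0.0509 0.0042] [-0.2 -0.8 -0.3]
[442   0  23  36 263] [-0.1395 -1.6219  0.006 ]
[447  56   7  10  26] [-0.042  -1.0154  0.006 ]
[448  69  26  16 304] [-0.0567 -0.8531  0.006 ]
[538 136  17   9  41] [-0.2229 -0.401   0.006 ]
[518 154  11  12  60] [-0.1303 -0.2804  0.006 ]
[517 166  13  25 180] [-0.1069 -0.1868  0.006 ]
[518 196  19  12  70] [-0.0901 -0.0832  0.006 ]
[248 214  13   8  44] [0.5379 0.069  0.006 ]
[528 223   6   9  31] [-0.0723  0.015   0.006 ]
```

```bash
cat > find2.py <<'E'
from h import *
import sys
def go(tag,X,snapit=True,r=22):
    for n,b in(('scene','c'),('side','s')):
        t=b+tag
        if snapit: snap(n,t)
        S=load(t);u,v=map(int,proj(S,[*X,.006])); lab=cv2.cvtColor(S['p'],cv2.COLOR_RGB2LAB).astype(int)
        w=lab[v-r:v+r,u-r:u+r]; bb=w[...,2]-128; m=((bb<5)&(w[...,0]>95)).astype(np.uint8)
        k,l,st,c=cv2.connectedComponentsWithStats(m)
        for q in range(1,k):
            e=st[q]
            if e[4]>20: print(n,e+np.array([u-r,v-r,0,0,0]),ray(S,u-r+e[0]+e[2]/2-.5,v-r+e[1]+e[3]/2-.5,.006).round(4))
        if '-v' in sys.argv:
            print(n,'b* row',bb[r].tolist(),'L',w[r,:,0].tolist())
if __name__=='__main__': go(sys.argv[1],[float(sys.argv[2]),float(sys.argv[3])],'-o' not in sys.argv)
E
python3 find2.py 7 .545 .052 -o -v
```

```text
scene [301 207   7  10  40] [0.4901 0.1113 0.006 ]
scene b* row [10, 9, 9, 9, 10, 9, 9, 9, 9, 9, 9, 9, 9, 10, 10, 10, 10, 10, 10, 10, 10, 10, 9, 9, 7, 5, 5, 5, 5, 5, 5, 5, 5, 5, 5, 5, 5, 8, 9, 10, 10, 10, 9, 10] L [133, 133, 133, 133, 133, 131, 130, 129, 128, 128, 128, 131, 132, 135, 136, 137, 138, 137, 137, 136, 136, 136, 135, 131, 121, 118, 135, 149, 155, 158, 158, 155, 151, 147, 141, 130, 118, 125, 135, 139, 139, 138, 138, 138]
side [248 212  26  15 173] [0.5223 0.0723 0.006 ]
side b* row [8, 9, 9, 9, 9, 9, 9, 9, 9, 9, 9, 9, 9, 9, 9, 9, 9, 8, 9, 8, 8, 8, 8, 9, 9, 8, 9, 9, 9, 9, 9, 8, 9, 9, 8, 9, 7, 6, 2, 3, 3, 3, 2, 3] L [135, 131, 131, 127, 127, 127, 128, 129, 127, 127, 129, 127, 131, 130, 131, 133, 131, 130, 130, 127, 127, 127, 124, 127, 127, 129, 129, 129, 129, 129, 128, 128, 129, 128, 128, 123, 114, 92, 73, 85, 95, 96, 89, 87]
```

```bash
sed -i 's/bb<5/bb<7/' find2.py; python3 find2.py 7 .538 .069 -o
```

```text
scene [298 204  16  17 158] [0.4927 0.1147 0.006 ]
scene [288 222  13  11 114] [0.5393 0.0738 0.006 ]
side [247 212  28  27 282] [0.5186 0.0934 0.006 ]
```

The spacer slid sideways off the finger and is now near (0.538,0.073), so I'll go round. First I push it away from the magazine with the shut fingers, then nest behind it.

drive_tool:
  moves:
    - [[1,0,0,0.1,0],[1,0,0,0.2,0],[1,0,0,0.24,0],[1,0.06,0.07,0.24,0],[1,0.133,0.151,0.24,0],[1,0.133,0.151,0.24,0],[1,0.133,0.151,0.14,0],[1,0.133,0.151,0.04,0],[1,0.133,0.151,0.0,0],[1,0.133,0.151,0.0,0]]

```text
time_s: 12.42
position: [0.5473, 0.1107, 0.002]
tool_rot: [-0.002, 0.109, 0.994, -0.002]
wrist_force: [0.0, -0.2, 0.3]
width: 0.0002
gripper_force: 0.0
```

drive_tool:
  moves:
    - [[1,-0.003,-0.015,0,0],[1,-0.006,-0.028,0,0],[1,-0.009,-0.041,0,0],[1,-0.012,-0.054,0,0],[1,-0.015,-0.067,0,0],[1,-0.018,-0.08,0,0],[1,-0.021,-0.093,0,0],[1,-0.024,-0.106,0,0],[1,-0.027,-0.119,0,0],[1,-0.029,-0.13,0,0],[1,-0.031,-0.139,0,0],[1,-0.031,-0.139,0,0]]

```text
time_s: 13.42
position: [0.5353, 0.0548, 0.0041]
tool_rot: [-0.0, 0.11, 0.994, -0.0]
wrist_force: [0.8, -0.4, 0.2]
width: -0.0001
gripper_force: 0.0
```

```bash
python3 find2.py 8 .525 .027; python3 -c "
from h import *
o=observe();print(o['position'],o['wrist_force'])"
```

```text
scene [270 221  12  12  85] [0.5286 0.0283 0.006 ]
side [262 211  22  17 148] [0.4955 0.0684 0.006 ]
[0.5355365  0.05532284 0.0040025 ] [ 0.7859017  -0.59640265  0.78790559]
```

drive_tool:
  moves:
    - [[0.9,0.005,0.02,0,0],[0.8,0.005,0.02,0.1,0],[0.76,-0.119,-0.045,0.12,0],[0.76,-0.119,-0.045,0.12,0],[0.76,-0.119,-0.045,0.04,0],[0.76,-0.119,-0.045,-0.003,0],[0.76,-0.119,-0.045,-0.003,0]]

```text
time_s: 14.1
position: [0.4872, 0.0378, 0.0012]
tool_rot: [-0.001, 0.11, 0.994, -0.001]
wrist_force: [-0.9, 0.0, 0.1]
width: 0.0205
gripper_force: 0.0
```

```bash
python3 find2.py 9 .525 .028; python3 -c "
from h import *
o=observe();print(o['position'],o['wrist_force'],o['width'])"
```

```text
scene [271 221  13  12 115] [0.5293 0.032  0.006 ]
side [265 185   7   7  32] [ 0.525  -0.0512  0.006 ]
side [254 202  16  12 125] [0.5274 0.0295 0.006 ]
side [261 212  23  17 178] [0.496  0.0721 0.006 ]
[0.48832273 0.03807147 0.00285995] [ 0.80938714 -1.25058352  0.35484636] 0.02076287826759181
```

drive_tool:
  moves:
    - [[0.76,0.015,-0.004,0,0],[0.76,0.03,-0.008,0,0],[0.76,0.047,-0.012,0,0],[0.76,0.065,-0.017,0,0],[0.76,0.083,-0.021,0,0],[0.76,0.101,-0.026,0,0],[0.76,0.119,-0.03,0,0],[0.76,0.137,-0.035,0,0],[0.76,0.155,-0.039,0,0],[0.76,0.173,-0.044,0,0],[0.76,0.191,-0.049,0,0],[0.76,0.209,-0.053,0,0],[0.76,0.227,-0.058,0,0],[0.76,0.245,-0.062,0,0],[0.76,0.263,-0.067,0,0],[0.76,0.281,-0.072,0,0],[0.76,0.296,-0.075,0,0],[0.76,0.306,-0.078,0,0],[0.76,0.31,-0.079,0,0],[0.76,0.31,-0.079,0,0]]

```text
time_s: 15.87
position: [0.6126, 0.0059, 0.0028]
tool_rot: [0.0, 0.11, 0.994, 0.0]
wrist_force: [-0.6, -0.2, -0.5]
width: 0.0206
gripper_force: 0.0
```

```bash
python3 find2.py 10 .634 .002; python3 -c "
from h import *
o=observe();print(o['position'],o['wrist_force'],o['width'])
for t in('c10','s10'):
  S=load(t)
  for X in([.64,0,.004],[.6535,-.003,.004]): print(t,proj(S,X))"
```

```text
scene [266 254  14  14 147] [ 6.367e-01 -1.000e-04  6.000e-03]
scene [255 263  35  18 442] [ 0.6692 -0.0075  0.006 ]
side [197 180  15  22 237] [ 0.6786 -0.0183  0.006 ]
side [212 192   9  11  64] [0.6428 0.0039 0.006 ]
[0.61210847 0.00601634 0.00284775] [-0.18778712  0.41458737 -0.18888699] 0.020268168386757227
c10 (np.float64(272.793071478196), np.float64(262.0870876295447))
c10 (np.float64(272.61947630121267), np.float64(266.6156627693869))
s10 (np.float64(217.59961147889982), np.float64(196.81815199841384))
s10 (np.float64(212.4670329964041), np.float64(195.63304644478967))
```

drive_tool:
  moves:
    - [[0.76,0.012,-0.002,0,0],[0.76,0.023,-0.004,0,0],[0.76,0.03,-0.005,0,0],[0.76,0.035,-0.006,0,0],[0.76,0.037,-0.006,0,0],[0.76,0.037,-0.006,0,0]]

```text
time_s: 16.47
position: [0.6271, 0.0035, 0.0029]
tool_rot: [0.0, 0.11, 0.994, 0.0]
wrist_force: [-0.7, -0.5, 0.5]
width: 0.0205
gripper_force: 0.0
```

drive_tool:
  moves:
    - [[0.76,0.003,0,0,0],[0.76,0.005,-0.001,0,0],[0.76,0.005,-0.001,0,0]]

```text
time_s: 16.72
position: [0.6284, 0.0031, 0.0027]
tool_rot: [-0.001, 0.11, 0.994, -0.0]
wrist_force: [-1.7, 0.7, 0.8]
width: 0.0207
gripper_force: 0.7
```

drive_tool:
  moves:
    - [[0.76,0.003,0,0,0],[0.76,0.005,-0.001,0,0],[0.76,0.005,-0.001,0,0]]

```text
time_s: 16.97
position: [0.6292, 0.0025, 0.0025]
tool_rot: [-0.002, 0.11, 0.994, -0.0]
wrist_force: [-5.3, 0.2, 2.7]
width: 0.0205
gripper_force: 2.4
```

drive_tool:
  moves:
    - [[0.76,0.003,-0.001,0,0],[0.76,0.006,-0.001,0,0],[0.76,0.006,-0.001,0,0]]

```text
time_s: 17.22
position: [0.6298, 0.0021, 0.0022]
tool_rot: [-0.004, 0.11, 0.994, -0.001]
wrist_force: [-8.5, 1.7, 3.8]
width: 0.021
gripper_force: 4.3
```

drive_tool:
  moves:
    - [[0.76,-0.03,0.005,0,0],[0.9,-0.06,0.01,0,0.05],[1,-0.06,0.01,0,0.09],[1,-0.06,0.01,0,0.09],[1,-0.06,0.01,0,0.09],[1,-0.06,0.01,0,0.09]]

```text
time_s: 17.72
position: [0.6106, 0.0065, 0.0032]
tool_rot: [0.001, 0.088, 0.996, 0.0]
wrist_force: [-0.7, -0.3, 0.1]
width: 0.0001
gripper_force: 0.0
```

```bash
python3 find2.py 11 .634 .002; python3 -c "
from h import *
o=observe();print(o['position'],o['wrist_force'],o['width'])"
```

```text
scene [255 261  35  20 556] [ 0.6663 -0.0069  0.006 ]
side [197 179  24  23 354] [ 0.6682 -0.022   0.006 ]
[0.6101725  0.0063743  0.00294044] [ 0.33102179 -0.20549216 -0.30432185] 0.00029670015678327706
```

drive_tool:
  moves:
    - [[1,0.01,-0.005,0,0],[1,0.02,-0.008,0,0],[1,0.03,-0.009,0,0],[1,0.036,-0.01,0,0],[1,0.04,-0.011,0,0],[1,0.042,-0.011,0,0],[1,0.042,-0.011,0,0]]

```text
time_s: 18.4
position: [0.6251, 0.0018, 0.0027]
tool_rot: [-0.001, 0.088, 0.996, -0.0]
wrist_force: [-3.0, 0.3, 2.3]
width: -0.0002
gripper_force: 1.7
```

drive_tool:
  moves:
    - [[1,0.003,0,0,0],[1,0.006,-0.001,0,0],[1,0.006,-0.001,0,0]]

```text
time_s: 18.65
position: [0.6254, 0.0013, 0.0025]
tool_rot: [-0.003, 0.088, 0.996, -0.001]
wrist_force: [-7.5, 1.2, 5.4]
width: 0.0002
gripper_force: 4.1
```

Firm contact at the expected depth. Backing straight off, then looking from above.

drive_tool:
  moves:
    - [[1,-0.02,0.004,0,0],[1,-0.06,0.01,0,0],[1,-0.12,0.02,0,0],[1,-0.2,0.035,0.05,0],[1,-0.25,0.04,0.15,0],[1,-0.25,0.04,0.25,0],[1,-0.25,0.04,0.35,0],[1,-0.25,0.04,0.45,0],[1,-0.25,0.04,0.55,0],[1,-0.25,0.04,0.6,0],[1,-0.25,0.04,0.6,0],[1,-0.25,0.04,0.6,0]]

```text
time_s: 19.65
position: [0.5295, 0.0181, 0.2446]
tool_rot: [0.003, 0.087, 0.996, 0.001]
wrist_force: [0.1, 0.3, -0.7]
width: -0.0002
gripper_force: 0.0
```

```bash
python3 - <<'E'
from h import *
p,d,i=snap('wrist','w12');S=load('w12');print(observe()['position'])
for X in([.6535,-.003,.008],[.677,-.007,.014]):print(proj(S,X))
u,v=map(int,proj(S,[.66,-.004,.01]))
def edges(S,p,T):
    g=cv2.cvtColor(p,cv2.COLOR_RGB2GRAY); return g
w=p[v-40:v+40,u-40:u+40]
lab=cv2.cvtColor(w,cv2.COLOR_RGB2LAB).astype(int)
g=cv2.resize(cv2.cvtColor(w,cv2.COLOR_RGB2GRAY),None,fx=6,fy=6,interpolation=2)
c=cv2.HoughCircles(g,cv2.HOUGH_GRADIENT_ALT,1.5,20,param1=150,param2=.6,minRadius=10,maxRadius=150)
if c is not None:
    for x,y,r in c[0][:6]:
        q=ray(S,u-40+(x+.5)/6-.5,v-40+(y+.5)/6-.5,.008);e=ray(S,u-40+(x+r)/6,v-40+y/6,.008);print(q.round(4),'r',np.linalg.norm(e-q).round(4))
# apex/mouth remeasure: vee mask
for r in w[::4,::3].mean(2).astype(int): print(*['%3d'%k for k in r])
# scene changes outside
b=load('scene0')['p'].astype(int);P=snap('scene','c12')[0].astype(int)
D=(abs(P-b).max(2)>25).astype(np.uint8);n,l,st,cc=cv2.connectedComponentsWithStats(D)
print([s.tolist() for s in st[1:] if s[4]>15])
E
```

```text
[0.52850951 0.01784539 0.24280164]
(np.float64(277.85512709488205), np.float64(260.5131686442087))
(np.float64(277.966928603237), np.float64(277.3536131874123))
130 128 129 130 132 139 139 139 138 138 141 137 135 135 137 140 137 139 141 141 141 143 143 144 144 148 147
125 128 130 130 134 135 137 139 143 142 141 142 141 140 137 139 138 141 140 145 142 143 143 145 147 145 147
130 131 131 131 135 135 137 141 141 141 141 138 136 138 141 138 137 138 143 141 142 144 146 146 151 149 148
131 131 132 131 134 137 136 138 143 141 136 136 138 137 137 140 138 138 137 140 139 145 145 146 145 146 146
126 131 133 133 133 136 138 138 136 138 134 131 130 135 139 139 140 139 140 142 139 140 141 140 138 140 145
128 130 135 136 136 139 139 140 138 136  75  71  73  51  47  70  75  74  97 138 140 140 137 137 133 136 137
127 132 132 135 141 144 141 139 141 136  70  66  67  36  28  55  69  65  81 137 138 139 135 138 134 134 137
128 127 130 134 136 129 133 113 114 109  67  66  67  37  29  58  65  67  70 112 112 111 123 137 134 133 135
129 127 127 131 121  49  36  30  37  48  67  64  66  34  27  48  66  66  65
[... 799 characters left out ...]
4  28  23  28  28  29  26  24  26  25  17  30  34  35  30  24  22  19  28  33  27  24  22  30  42
 40  30  26  25  24  23  21  22  24  17  19  26  23  31  32  29  21  31  25  18  29  27  21  21  23  24  29
 19  29  23  23  26  22  26  25  26  22  19  21  19  31  24  31  17  20  23  19  27  19  18  23  23  24  22
 23  24  19  28  23  21  22  19  23  23  18  19  25  31  28  27  19  22  17  20  21  22  20  28  25  22  23
[[0, 0, 66, 112, 3311], [214, 0, 18, 12, 177], [22, 0, 355, 216, 16631], [225, 40, 11, 15, 77], [202, 47, 27, 46, 605], [228, 73, 7, 6, 26], [233, 78, 11, 17, 59], [264, 89, 18, 5, 36], [210, 97, 6, 5, 16], [309, 153, 22, 13, 124], [300, 197, 11, 5, 34], [267, 261, 12, 10, 56]]
```

drive_tool:
  moves:
    - [[1,-0.1,0.2,0.1,0],[1,-0.1,0.2,0.1,0],[1,-0.1,0.2,0.1,0],[1,-0.1,0.2,0.1,0],[1,-0.1,0.2,0.1,0],[1,-0.1,0.2,0.1,0]]

```text
time_s: 20.25
position: [0.4882, 0.0972, 0.2812]
tool_rot: [-0.001, 0.088, 0.996, -0.001]
wrist_force: [-0.2, 0.8, -1.2]
width: -0.0002
gripper_force: 0.0
```

```bash
cat > fin.py <<'E'
from h import *
p,d,i=snap('wrist','w13');S=load('w13');print(observe()['position'])
u,v=map(int,proj(S,[.66,-.004,.01]));print(u,v)
w=p[v-30:v+30,u-36:u+36]
g=cv2.resize(cv2.cvtColor(w,cv2.COLOR_RGB2GRAY),None,fx=8,fy=8,interpolation=2)
c=cv2.HoughCircles(g,cv2.HOUGH_GRADIENT_ALT,1.5,10,param1=100,param2=.4,minRadius=15,maxRadius=120)
if c is not None:
    for x,y,r in c[0][:6]:
        a=lambda x,y:ray(S,u-36+(x+.5)/8-.5,v-30+(y+.5)/8-.5,.008)
        print('circle',a(x,y).round(4),'r',np.linalg.norm(a(x+r,y)-a(x,y)).round(4))
for n,r in enumerate(w[::2,::2].mean(2).astype(int)): print(v-30+2*n,*['%3d'%k for k in r])
E
python3 fin.py
```

```text
[0.48832423 0.09688228 0.28127668]
234 285
circle [ 0.6523 -0.0032  0.008 ] r 0.015
circle [ 0.6507 -0.014   0.008 ] r 0.0053
circle [ 0.6523 -0.0032  0.008 ] r 0.0054
circle [ 0.6493 -0.0419  0.008 ] r 0.0041
255 125 122 123 128 126 131 130 131 133 135 137 136 139 136 137 136 133 134 134 137 136 136 134 135 137 144 139 134  87  35  34  33  33  38  66  66
257 124 125 126 125 128 128 131 130 131 134 138 138 139 138 136 134 134 131 132 132 135 135 132 134 135 140 137  82  34  35  28  34  27  46  68  64
259 127 126 125 124 126 129 127 130 132 136 136 138 141 132 131 132 131 133 133 134 136 136 131 133 134 138 121  35  34  30  30  32  32  45  63  63
261 125 124 125 126 128 131 131 131 136 133 137 138 136 134 133 132 131 132 132 134 134 133 135 134 132 133 112  29  31  33  32  35  32  51  67  64
263 125 124 127 129 128 127 131 130 131 133 137 133 135 133 132 131 127 130 133 136 137 134 131 134 134 134  91  32  33  32  31  32  35  57  64  64
265 125 125 129 130 131 130 133 133 134 131 132 133 133 129 127 128 133 132 137 137 134 134 133 132 135 132  58  30  28  30  29  32  31  60  64  61
26
[... 2849 characters left out ...]
  26  22  25  25  16  20  22  19  23  21  25  24  19  19  18  21  20  16  20  23  17  20  20  22  19  17  24
307  18  15  23  22  25  21  20  25  25  18  27  20  23  21  22  18  23  15  20  21  23  20  25  20  15  20  22  20  14  16  18  20  20  19  18  24
309  22  25  19  19  20  23  15  24  26  27  31  22  21  20  14  16  23  18  17  21  16  19  17  16  19  16  16  16  25  23  26  24  26  23  14  18
311  20  25  21  24  24  23  23  28  25  31  25  24  21  20  23  15  16  21  22  15  17  18  19  18  21  24  20  16  15  17  15  13  24  20  22  20
313  18  16  24  30  27  28  25  26  25  26  20  19  14  19  27  17  19  17  20  21  21  24  18  15  19  15  21  11  19  21  16  20  19  20  14  14
```

```bash
python3 -c "
from h import *
print(hand_in())"
```

```text
the job is handed in; nothing more can be done
None
```

I pushed the plunger in to its stop once and let it come back, then slid the one spacer that came out into the grey vee notch; it measures about 1 mm from the computed seat position, the arm is clear, and the job is handed in.

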